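Fold the hob cover back off its burner

ROBOT

A 6-joint arm with a two-finger parallel gripper is mounted at the origin on the work surface. World frame = base frame: x ahead of the robot, y to its left, z up, the work surface at z = 0. Lengths are in m, angles in rad, forces in N, time in s.
With the tool pointing down it reaches from about 0.375 to 0.75 m from the base axis. Payload 9 kg.
Tool frame: the origin (TCP) lies between the finger pads; the fingertips stand 8 mm ahead of it and the grasp point (between the pads) lies 11 mm behind it (finger_overhang is the distance from the TCP to the fingertips, in m); z points along the fingers, y is the direction in which the jaws open and shut (so a half turn about z gives the same grasp; the last joint's range is limited). The gripper opens to 85 mm and grips with 20 to 120 N. Pads are 22 mm wide; open, the fingers measure 114 mm over their backs; the gripper's body (76 mm by 85 mm) begins 54 mm behind the grasp point. The pads swing forward as they close: fully open they stand 13 mm farther back than shut.
Start: joints at [1.065, 0.104, 0.097, 1.564, 0, 1.353], TCP at [0.17, 0.575, 0.239] pointing down, gripper open.
Joint ranges: [-2.99, 2.99], [-0.84, 1.86], [-1.1, 1.16], [-1.84, 2.11], [-1.51, 1.56], [-3.14, 3.14]. Speed limits (rad/s): [2.22, 2.22, 2.57, 3.14, 3.14, 3.14].

INTERFACE

Orientations are given as a unit quaternion [x, y, z, w].
In Python, from station import state, grab_frame, sign_off, search_frame, outline_of, finger_overhang gives the robot as it stands.
- The arm moves only by the tool jog_arm, never from a script. Its argument "steps" is a list of rows, each a list of 2 entries, a list of its own where there are three numbers: the shift along the tool's x, y, z in mm, then the turn about the tool's z in rad. In form: [[[dx, dy, dz], yaw], ...]. A call has 1 to 10 rows; each row is the pose to reach, as a shift and turn from the pose commanded when the call began, along the tool's axes at that moment; what a row does not reach only later rows make up. A row lasts 1/10 s, in which the tool goes at most 50 mm and 8.59 degrees, less where a joint would pass 70% of its speed; a pose out of reach is approached as far as the arm can. A call with a gripper value outside its range is refused whole. "claw" is the opening, from 0 (shut) to 1 (fully open), set as the call begins (left out, the last holds). The fingers move at their own pace and stop on an object; "newtons" is the grip in N (left out, the last holds). Time passes only in rows, so rows that repeat a pose let the fingers close. It gives the time, the measured TCP pose, the force and the opening at its end, in the units of the state.
- state(): the state, without advancing time (a new reading comes with each control period).
- grab_frame(name): name is "scene" or "side" or "wrist"; returns a dict with "pixels" (480x640x3 uint8, red, green, blue), "fx", "fy", "cx", "cy" (pixels), "T" (4x4, takes a point from camera to world coordinates); the wrist camera has in their place "mount" (4x4, takes a point from camera to tool coordinates, whose origin is the TCP and whose axes are the flange's). Camera axes: x right, y up, looking along -z (the intrinsics and any distortion apply to the point x, -y, -z); pixel columns grow to the right and rows downward; lengths in m; the calibration is good to about 2 mm. A picture is of the moment at which its call begins: read the wrist's pose just before it. There is no depth.
- sign_off(): hands the job in, once; it reports no verdict.
Trained networks look in the newest picture that a camera, given by its name, has taken for a name from the list of things; names that differ only in an ending like _2 or _b are one class to them, and where a whole thing is asked for, a point or a joint stands for the part that bears it (a point fixed in the world has none). Each returns a list of dicts, best first, with "p" (0 to 1); they miss things now and then, are a little off and sometimes report something else, mostly with a low value. They report only what shows in the picture. A call takes as long as a camera call.
- search_frame(target, camera): "centre" ([x, y, z] in m, in the coordinates of the camera as it stood for that picture, good to about 4 mm: the middle of the surface that is visible of it).
- outline_of(target, camera): "region" (480x640 bool, what is visible of it).
The state is a dict: "time": time; "joint_positions": joint angles; "joint_velocities": joint speeds; "effort": joint torques, N m; "tool_pos": TCP position; "eef_rot": TCP orientation; "ft_force": force on the tool from outside, world axes, zero at the start; "moment": the same for the moment, N m; "grip_width": opening from 0.0 (shut) to 1.0 (fully open).
Only numpy, scipy, OpenCV 4.12 (cv2) and the standard library are available. Lean on these libraries where they do the work, as an engineer would, in place of code of your own. Each camera call takes 0.05 s, during which the arm holds its last target.

TASK

The burner under the lipped half of the cooker's folding steel cover is wanted. Using only the fingers, push that leaf up from under its lip, swing it over the spine and press it gently down, without letting it slam, until it lies fully flat on the fixed half. Do not pinch or force it, and leave everything else on the worktop standing where it is.

Things in the scene. Friction and masses are not known exactly. Their poses are not given: they have to be found in the camera images.
- cover_hinge (a joint): Angle of the lipped leaf about the spine: 0 = flat over its own burner, 1.57 = upright, 3.14 = folded over, flat on the fixed half (both ends are stops, the second on rubber). Starts at 0 to 0.3. Stiff friction hinge (0.85 N m): the leaf stays at any angle and never falls by itself. Raising it from flat takes about 6 N at the lip; the last of the way down it must be pressed, a few N.
- flap: The lipped leaf: brushed-steel panel, 250 mm along the spine, reaching 212 mm from it, about 0.5 kg. 5 mm sheet, edges turned down 10 mm. Origin on the hinge axis, mid-spine; x along the spine, -y towards the lip, z out of its top face (up at joint 0). Top of sheet and lip at z = -3 mm, underside of sheet at -8 mm, turned-down rim to -13 mm. At joint 3.14 its underside looks up.
- lip_edge (a point): Middle of the outer edge of the leaf's finger lip, half-way through its thickness, 237 mm from the hinge axis; moves and turns with the leaf, axes as flap. The lip is a flat tongue, 120 mm along the spine, sticking out 25 mm from the middle of the leaf's outer edge; underside at z = -8 mm, its rolled edge (8 mm thick) at -9.5 mm in flap's frame.
- spine (a point): Middle of the hinge axis between the two halves of the cover, fixed to the cooker, 110 mm above the worktop. x level along the spine, +y level towards the fixed half, to which the leaf is to be folded, z up. The fixed half: same panel, no lip, top face 3 mm below this point, with four rubber buffers 6 mm high.
- cooker: White two-burner table-top cooker, fixed to the worktop; origin under its middle, axes as spine. Body 270 mm (x) by 440 mm (y) by 60 mm high, knobs on the +x side; the cover rests 97 mm up on the pan supports. With the leaf at joint 0 the lip overhangs the body's side by 17 mm, with 100 mm of free air between the lip and the worktop.
- bowl: Bystander: small open steel bowl, 116 mm across, 45 mm high, on the worktop beside the cooker below the fixed half's outer edge; origin under its centre.
- turner: Bystander: black nylon turner, 335 mm long, 73 mm wide at the slotted blade, 18 mm high at the handle, lying flat on the worktop beside the cooker, parallel to the spine, below and outside the lipped leaf's outer edge; origin under the middle of its length, x along it towards the blade.
- mug: Bystander: white mug, 80 mm across, 92 mm high; origin under its centre.
- oil: Bystander: amber glass oil bottle, 60 mm across, 200 mm high; origin under its centre.
- mill: Bystander: dark wooden pepper mill, 52 mm across, 122 mm high; origin under its centre.
- spoon_rest: Bystander: white ceramic spoon rest, a shallow dish 104 mm across with a flat handle sticking out 60 mm, 16 mm high; origin underneath, near the dish.

How it is judged:
By the outcome, as a careful person would: the job done as asked, in the order asked, and still so for the second after the job is handed in, with the robot touching nothing.
It also fails if it takes over 56 s, if anything falls off the work surface, if the arm or the gripper's body presses on something with over 40 N, if the wrist force passes 120 N, or if a joint passes its speed limit or range.

## Working session

There is one attempt and no reset: what is moved stays moved. The work goes in short steps, Python scripts to look and compute and a tool call to move; the robot and the scene stay as the last step left them, time stands still between calls to the robot, and variables do not carry over. Pictures are saved under pics/ and viewed, and the job is handed in when it is done.

Besides the shell and the picture viewer there is one more tool, called after "Call:" as name([rows], argument=value, ...), one row to a line, values as JSON. jog_arm: Moves the arm, as the interface text tells. Its arguments: {"type":"object","properties":{"steps":{"type":"array"},"claw":{"type":"number"},"newtons":{"type":"number"}},"required":["steps"]}

```bash
ls; mkdir -p pics
python3 - <<'E'
from station import *
import cv2
print(state(), finger_overhang)
for n in ("scene","side","wrist"):
    f=grab_frame(n); cv2.imwrite(f"pics/{n}0.png",f["pixels"][:,:,::-1])
    print(n,{k:v for k,v in f.items() if k!="pixels"})
E
```

```text
pics
{'time': 0.0, 'joint_positions': array([1.06532315e+00, 1.04721923e-01, 9.64405143e-02, 1.56389763e+00,
       7.04266524e-06, 1.35310055e+00]), 'joint_velocities': array([-0.00063912,  0.00011173, -0.00067401, -0.00040118,  0.00143151,
        0.0003553 ]), 'effort': array([-2.64511909e-03, -5.56936419e+01,  5.03644645e+01,  1.72712136e-02,
       -5.36668595e-04,  1.54028828e-05]), 'tool_pos': array([0.17011423, 0.57503178, 0.23849325]), 'eef_rot': array([ 1.43392671e-01,  9.89665632e-01, -6.45404475e-04, -2.47865069e-04]), 'ft_force': array([-0.00346176,  0.07888169,  0.10434351]), 'moment': array([ 0.01719823, -0.01574949,  0.00273506]), 'grip_width': 1.0024524793941945} 0.008
scene {'fx': 474.2100887550636, 'fy': 474.2100887550636, 'cx': 322.4479397801218, 'cy': 232.22193736581437, 'T': array([[-0.87991271, -0.25316782,  0.40206923,  1.04096553],
       [ 0.47508687, -0.48088939,  0.73691103,  0.89530966],
       [ 0.00678867,  0.8394352 ,  0.5434174 ,  0.73337169],
       [ 0.        ,  0.        ,  0.        ,  1.        ]])}
side {'fx': 598.9468937752134, 'fy': 598.9468937752134, 'cx': 322.1162043476442, 'cy': 236.40959811552378, 'T': array([[ 0.90728916,  0.31852535, -0.2745323 ,  0.21874806],
       [-0.42049563,  0.69209426, -0.58667619, -0.70747489],
       [ 0.00313099,  0.64772458,  0.76186814,  1.04035061],
       [ 0.        ,  0.        ,  0.        ,  1.        ]])}
wrist {'fx': 393.1371450474153, 'fy': 393.1371450474153, 'cx': 321.45054452832323, 'cy': 243.21624232468272, 'mount': array([[ 2.58631560e-04,  9.46261883e-01,  3.23401270e-01,
         8.29310436e-02],
       [ 9.99999168e-01, -6.53433561e-04,  1.11220320e-03,
        -5.59384020e-05],
       [ 1.26375674e-03,  3.23400713e-01, -9.46261265e-01,
        -1.34924083e-01],
       [ 0.00000000e+00,  0.00000000e+00,  0.00000000e+00,
         1.00000000e+00]])}
```

View pics/scene0.png

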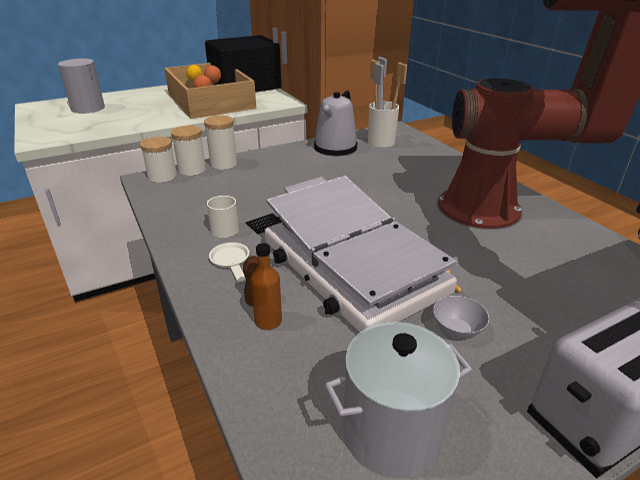

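View pics/side0.png

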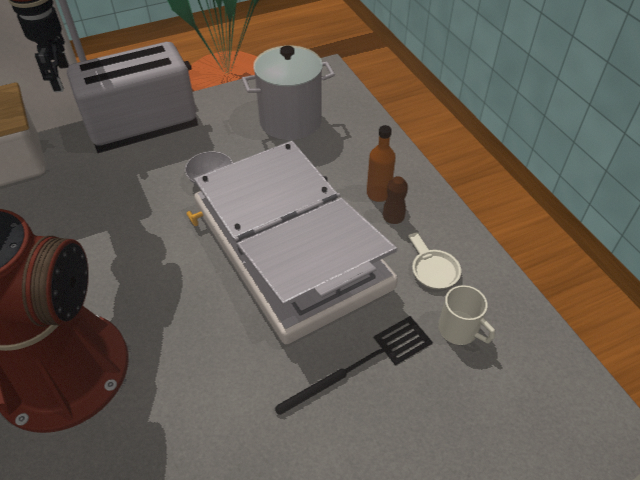

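View pics/wrist0.png

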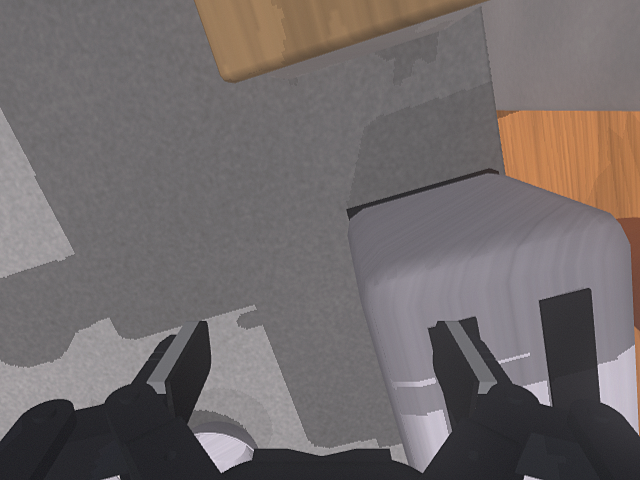

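The scene view shows the cooker with its hinge line at about (315,262)–(390,222) and the lip at (308,185). In the side view the lipped leaf is already slightly raised, with its hinge at (236,238)–(338,203). I'll get outlines and fit the cooker pose and leaf angle.

Run:
```python
from station import *
import cv2,numpy as np
for n in ("scene","side"):
    f=grab_frame(n); T=f["T"]
    np.savez(n+".npz",**f)
    for t in ("flap","lip_edge","cooker","bowl","turner","mug","oil","mill","spoon_rest"):
        r=search_frame(t,n)
        print(n,t,[(np.round((T@np.r_[q["centre"],1])[:3],3),round(q["p"],2)) for q in r[:2]])
    o=outline_of("flap",n)
    m=o[0]["region"].astype(np.uint8); np.save(n+"_flap.npy",m)
    c=max(cv2.findContours(m,0,2)[0],key=cv2.contourArea)
    print(n,cv2.approxPolyDP(c,4,True)[:,0].tolist())
    im=f["pixels"][:,:,::-1].copy()
    box=(150,150,480,340) if n=="scene" else (170,120,450,360)
    cr=im[box[1]:box[3],box[0]:box[2]]
    k=min(800/cr.shape[1],600/cr.shape[0]); print(box,k)
    cv2.imwrite(f"pics/{n}_crop.png",cv2.resize(cr,None,fx=k,fy=k,interpolation=cv2.INTER_CUBIC))
```

```text
scene flap [(array([ 0.536, -0.013,  0.124]), 0.67), (array([ 0.747, -0.208,  0.057]), 0.62)]
scene lip_edge [(array([ 0.54 , -0.014,  0.122]), 0.95), (array([ 0.775, -0.101,  0.008]), 0.74)]
scene cooker [(array([0.547, 0.149, 0.109]), 0.9)]
scene bowl [(array([0.398, 0.365, 0.023]), 0.95), (array([0.55 , 0.148, 0.108]), 0.3)]
scene turner [(array([ 0.629, -0.22 ,  0.008]), 0.7), (array([ 0.537, -0.01 ,  0.12 ]), 0.68)]
scene mug [(array([ 0.75 , -0.211,  0.058]), 0.89), (array([0.785, 0.184, 0.101]), 0.2)]
scene oil [(array([0.784, 0.185, 0.104]), 0.96)]
scene mill [(array([0.788, 0.093, 0.092]), 0.86), (array([ 0.54 , -0.011,  0.126]), 0.45)]
scene spoon_rest [(array([ 0.773, -0.101,  0.009]), 0.69)]
scene [[267, 200], [308, 251], [389, 217], [346, 177], [316, 178], [286, 187], [286, 194]]
(150, 150, 480, 340) 2.4242424242424243
side flap [(array([ 0.52 , -0.036,  0.132]), 0.76)]
side lip_edge [(array([ 0.519, -0.042,  0.134]), 0.69), (array([0.497, 0.017, 0.106]), 0.35)]
side cooker [(array([0.498, 0.017, 0.103]), 0.77), (array([ 0.776, -0.094,  0.008]), 0.65)]
side bowl [(array([0.421, 0.411, 0.032]), 0.87), (array([ 0.585, -0.238,  0.002]), 0.45)]
side turner [(array([ 0.585, -0.241,  0.004]), 0.64), (array([0.498, 0.02 , 0.104]), 0.23)]
side mug [(array([ 0.743, -0.246,  0.057]), 0.9), (array([0.766, 0.146, 0.108]), 0.72)]
side oil [(array([0.766, 0.151, 0.109]), 0.96)]
side mill [(array([0.761, 0.069, 0.064]), 0.63), (array([ 0.52 , -0.035,  0.133]), 0.6)]
side spoon_rest [(array([ 0.777, -0.098,  0.009]), 0.61)]
side [[396, 247], [341, 198], [238, 243], [283, 305], [313, 292], [324, 296], [374, 271], [372, 264]]
(170, 120, 450, 360) 2.5
```

View pics/scene_crop.png

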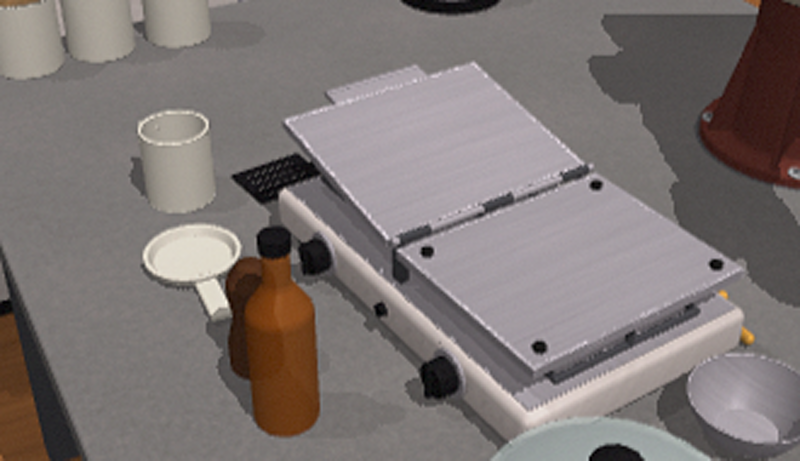

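View pics/side_crop.png

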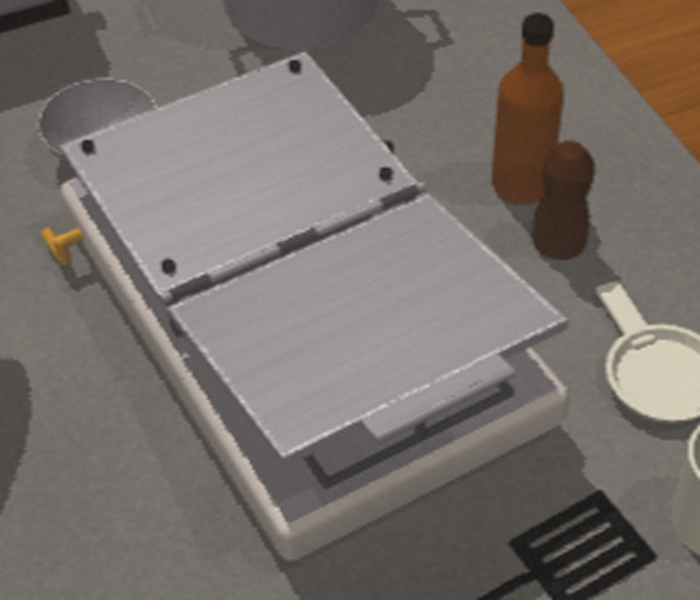

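```bash
cat > geo.py <<'E'
import numpy as np
def proj(d,P):
    T=d["T"];P=np.atleast_2d(P);p=(P-T[:3,3])@T[:3,:3]
    return np.c_[d["fx"]*p[:,0]/-p[:,2]+d["cx"], d["cy"]-d["fy"]*p[:,1]/-p[:,2]]
def leaf(pts,phi): # flap frame -> spine frame; -y lip rises with phi
    c,s=np.cos(phi),np.sin(phi);p=np.atleast_2d(pts)
    # phi rotates -y towards +z : rotation about x by -phi
    return np.c_[p[:,0], c*p[:,1]+s*p[:,2], -s*p[:,1]+c*p[:,2]]
def world(p,x,y,yaw,z=.110):
    c,s=np.cos(yaw),np.sin(yaw);p=np.atleast_2d(p)
    return np.c_[x+c*p[:,0]-s*p[:,1], y+s*p[:,0]+c*p[:,1], z+p[:,2]]
E
python3 - <<'E'
from geo import *
from scipy.optimize import least_squares
S={n:dict(np.load(n+".npz")) for n in("scene","side")}
sc=lambda a:np.array(a)/2.4242+[150,150]
sd=lambda a:np.array(a)/2.5+[170,120]
L=np.array([[.125,-.212,-.003],[-.125,-.212,-.003]]);LIP=np.array([[.06,-.237,-.0015],[-.06,-.237,-.0015]])
F=np.array([[.125,.212,-.003],[-.125,.212,-.003]])
obs={"scene":(sc([(285,122),(475,63)]),sc([(328,93),(420,67)]),sc([(535,375),(745,268)])),
"side":(sd([(568,322),(285,455)]),sd([(515,370),(378,437)]),sd([(305,53),(62,147)]))}
def res(p,z=.11,names=("scene","side")):
    r=[]
    for n in names:
        l,e,f=obs[n];x=p[:3]
        zz=p[4] if len(p)>4 else z
        r+=[proj(S[n],world(leaf(L,p[3]),*x,zz))-l,proj(S[n],world(leaf(LIP,p[3]),*x,zz))-e,proj(S[n],world(F,*x,zz))-f]
    return np.concatenate(r).ravel()
for x0,names in (([.53,.08,.3,.2,.11],("scene","side")),([.53,.08,.3,.2],("scene","side")),([.53,.08,.3,.2],("scene",)),([.53,.08,.3,.2],("side",))):
    s=least_squares(res,x0,loss="soft_l1",kwargs=dict(names=names));print(np.round(s.x,4)); print(np.round(res(s.x,names=names).reshape(-1,2),1).tolist())
E
```

```text
[0.514  0.0917 0.1059 0.1929 0.1054]
[[-1.3, 0.2], [-1.0, 0.4], [-1.9, -0.3], [-2.4, -0.7], [-0.7, -0.2], [-0.5, 1.9], [-0.9, -1.1], [-1.3, 0.8], [-0.2, -0.0], [-0.6, 0.3], [-0.5, -0.3], [-1.1, -0.3]]
[0.5144 0.0923 0.1045 0.1725]
[[-1.4, 0.1], [-1.0, 0.3], [-2.0, -0.2], [-2.4, -0.7], [-0.7, -1.7], [-0.1, 0.6], [-0.8, -1.1], [-1.3, 0.7], [-0.1, 0.1], [-0.5, 0.4], [-0.4, -2.0], [-1.2, -2.1]]
[0.5121 0.0939 0.0976 0.169 ]
[[0.0, 0.1], [0.5, 0.6], [-0.5, -0.1], [-0.9, -0.5], [-0.1, -1.6], [1.0, 1.1]]
[0.5135 0.0859 0.1028 0.2053]
[[0.3, -1.2], [-1.1, 0.9], [0.8, -0.1], [-0.0, 0.3], [0.5, -0.3], [-0.7, -0.3]]
```

Call:
jog_arm([
  [[0, 0, -40], 0.1],
  [[-15, -16, -80], 0.22],
  [[-45, -49, -100], 0.34],
  [[-78, -85, -100], 0.46],
  [[-112, -121, -100], 0.58],
  [[-145, -157, -100], 0.7],
  [[-178, -193, -100], 0.82],
  [[-211, -229, -100], 0.94],
  [[-244, -265, -100], 1.06],
  [[-278, -301, -100], 1.178],
], claw=0, newtons=20)

```text
time: 2.25
tool_pos: [0.3518, 0.2061, 0.3396]
eef_rot: [0.671, 0.742, 0.001, 0.0]
ft_force: [1.7, 0.2, -0.5]
grip_width: -0.001
```

Call:
jog_arm([
  [[-41, 15, 0], 0],
  [[-82, 30, 0], 0],
  [[-123, 45, 0], 0],
  [[-164, 60, 0], 0],
  [[-205, 75, 0], 0],
  [[-246, 90, 0], 0],
  [[-287, 106, 0], 0],
  [[-328, 121, 0], 0],
  [[-369, 136, 0], 0],
  [[-406, 151, 0], 0],
])

```text
time: 3.25
tool_pos: [0.5447, -0.1822, 0.3392]
eef_rot: [0.669, 0.743, 0.0, 0.0]
ft_force: [0.7, 0.8, 0.8]
grip_width: -0.003
```

Run:
```python
from station import *
import cv2
s=state();print(s["time"],s["tool_pos"],s["eef_rot"],s["joint_positions"],s["ft_force"])
for n in ("scene","side","wrist"):
    f=grab_frame(n); cv2.imwrite(f"pics/{n}1.png",f["pixels"][:,:,::-1])
```

```text
3.25 [ 0.54466213 -0.18221108  0.33915726] [6.69295242e-01 7.42996546e-01 5.40323994e-05 9.30304414e-05] [-5.50487663e-01  7.49803944e-02  2.50076404e-01  1.74568973e+00
  7.24470945e-05  9.16032048e-01] [0.74609584 0.83323115 0.82579731]
```

View pics/wrist1.png

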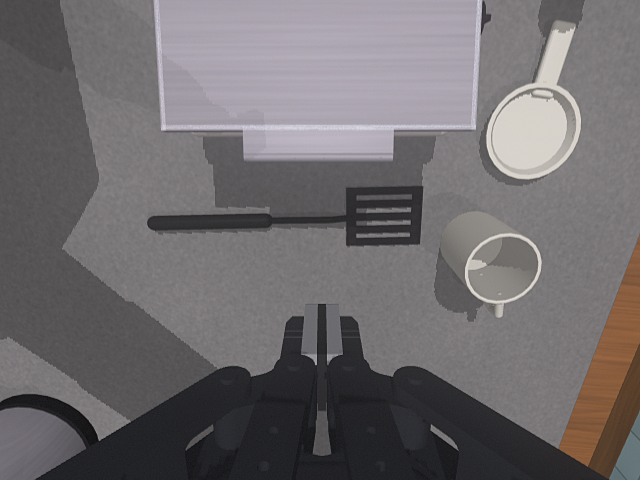

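View pics/side1.png

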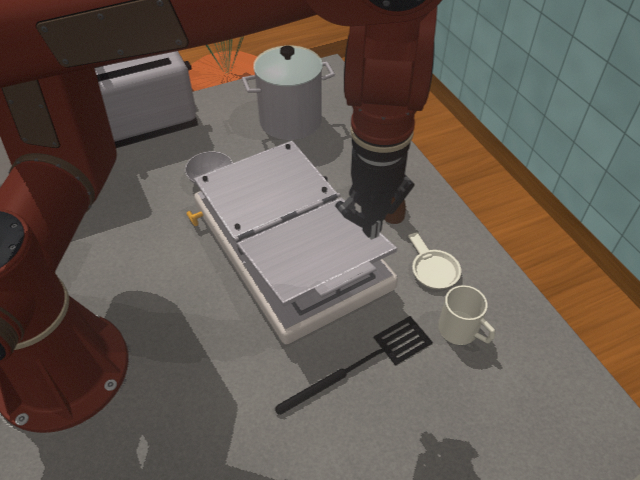

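Call:
jog_arm([
  [[0, 0, 45], 0],
  [[0, 0, 90], 0],
  [[0, 0, 135], 0],
  [[0, 0, 175], 0],
  [[0, 0, 200], 0],
  [[0, 0, 209], 0],
  [[10, 0, 209], 0],
  [[20, 0, 209], 0],
  [[24, 0, 209], 0],
  [[24, 0, 209], 0],
])

```text
time: 4.4
tool_pos: [0.5424, -0.1556, 0.132]
eef_rot: [0.669, 0.744, 0.0, 0.001]
ft_force: [-0.1, 0.0, 1.0]
grip_width: -0.001
```

Run:
```python
from station import *
import cv2
s=state();print(s["time"],s["tool_pos"],s["ft_force"])
for n in ("side","wrist"):
    f=grab_frame(n); cv2.imwrite(f"pics/{n}2.png",f["pixels"][:,:,::-1])
```

```text
4.4 [ 0.54241891 -0.1556297   0.1319553 ] [-0.06745232  0.04716021  0.9508068 ]
```

View pics/wrist2.png

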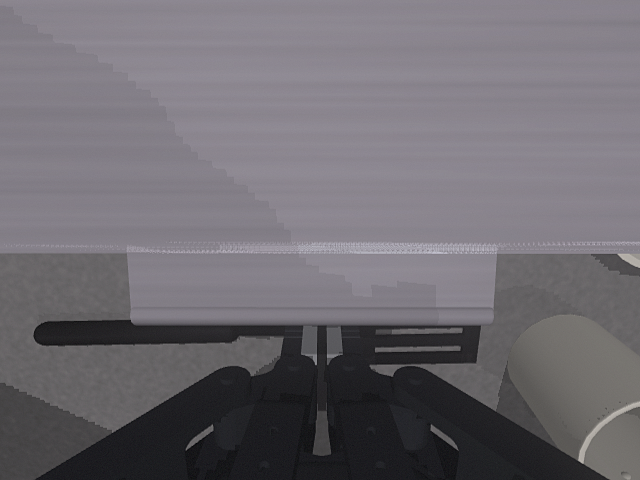

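View pics/side2.png

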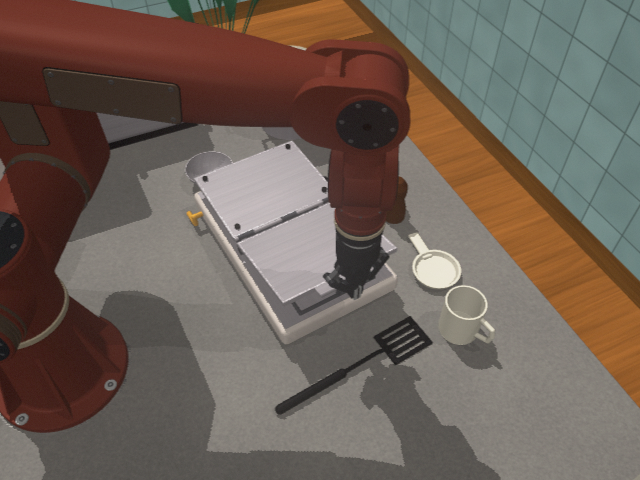

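Call:
jog_arm([
  [[2, 0, 0], 0],
  [[4, 0, 0], 0],
  [[6, 0, 0], 0],
  [[7, 0, 0], 0],
  [[7, 0, 0], 0],
])

```text
time: 5.0
tool_pos: [0.5413, -0.1526, 0.1307]
eef_rot: [0.67, 0.742, -0.002, 0.002]
ft_force: [1.1, -15.7, -3.2]
grip_width: 0.001
```

Call:
jog_arm([
  [[0.5, 0, -2], 0],
  [[1, 0, -4], 0],
  [[1.4, 0, -7], 0],
  [[1.9, 0, -9.3], 0],
  [[1.9, 0, -9.3], 0],
])

```text
time: 5.5
tool_pos: [0.5412, -0.1508, 0.1404]
eef_rot: [0.67, 0.742, -0.002, 0.002]
ft_force: [0.2, -15.6, 0.5]
grip_width: -0.0
```

Run:
```python
from station import *
import cv2
s=state();print(s["time"],s["tool_pos"],s["ft_force"])
for n in ("side","wrist"):
    f=grab_frame(n); cv2.imwrite(f"pics/{n}3.png",f["pixels"][:,:,::-1])
```

```text
5.5 [ 0.54115626 -0.15081767  0.14040049] [  0.2346702 -15.6175507   0.4817599]
```

View pics/wrist3.png

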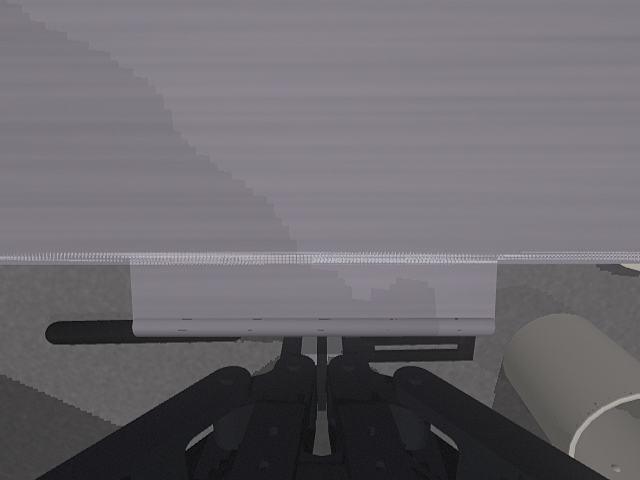

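Call:
jog_arm([
  [[1.1, 0, -4.6], 0],
  [[2.3, 0, -9.2], 0],
  [[3.6, 0, -13.8], 0],
  [[4.9, 0, -18.3], 0],
  [[6.4, 0, -22.8], 0],
  [[7.9, 0, -27.3], 0],
  [[9.5, 0, -31.8], 0],
  [[11.2, 0, -36.2], 0],
  [[13, 0, -40.6], 0],
  [[14.9, 0, -44.9], 0],
])

```text
time: 6.6
tool_pos: [0.5397, -0.1367, 0.1858]
eef_rot: [0.67, 0.742, -0.002, 0.003]
ft_force: [0.2, -19.2, 2.2]
grip_width: 0.002
```

Run:
```python
from station import *
import cv2
s=state();print(s["time"],s["tool_pos"],s["ft_force"])
for n in ("side","wrist"):
    f=grab_frame(n); cv2.imwrite(f"pics/{n}4.png",f["pixels"][:,:,::-1])
```

```text
6.6 [ 0.53972552 -0.13669808  0.18578629] [  0.21106131 -19.16944564   2.19980615]
```

View pics/wrist4.png

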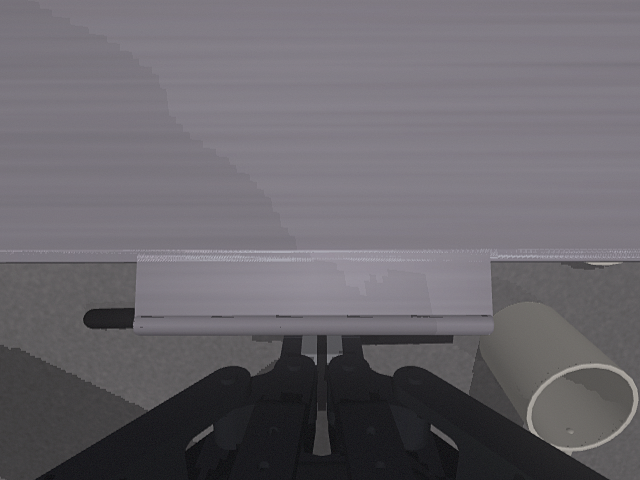

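View pics/side4.png

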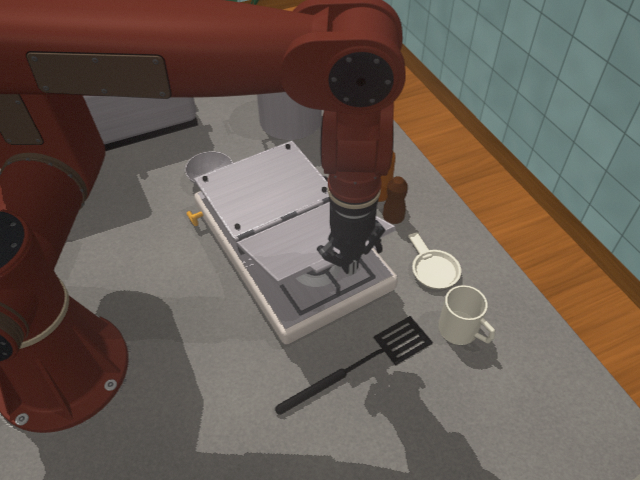

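Call:
jog_arm([
  [[5, 0, -10.7], 0],
  [[10.5, 0, -21.1], 0],
  [[16.7, 0, -31.2], 0],
  [[23.3, 0, -41], 0],
  [[30.3, 0, -50.5], 0],
  [[37.8, 0, -59.6], 0],
  [[45.8, 0, -68.3], 0],
  [[54.2, 0, -76.6], 0],
  [[63, 0, -84.5], 0],
  [[72, 0, -91.9], 0],
])

```text
time: 7.7
tool_pos: [0.5326, -0.0646, 0.2796]
eef_rot: [0.67, 0.742, -0.002, 0.004]
ft_force: [0.3, -16.2, 11.7]
grip_width: 0.002
```

Run:
```python
from station import *
import cv2
s=state();print(s["time"],s["tool_pos"],s["ft_force"])
for n in ("side","wrist","scene"):
    f=grab_frame(n); cv2.imwrite(f"pics/{n}5.png",f["pixels"][:,:,::-1])
```

```text
7.7 [ 0.53255491 -0.0645959   0.27960121] [  0.34048576 -16.22111812  11.74865357]
```

View pics/wrist5.png

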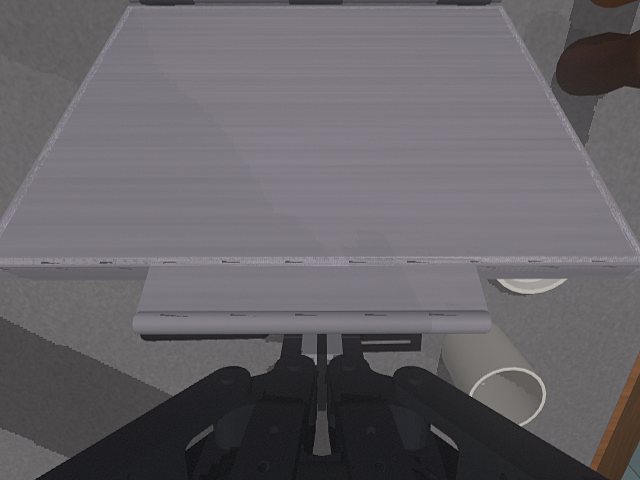

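View pics/scene5.png

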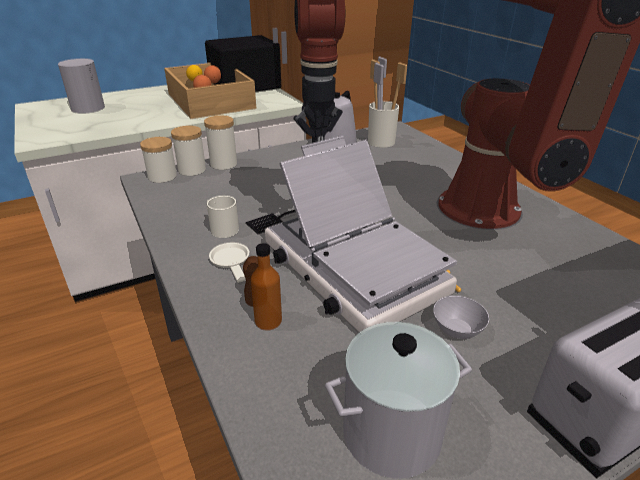

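Call:
jog_arm([
  [[9.4, 0, -8.1], 0],
  [[19.2, 0, -15.8], 0],
  [[29.4, 0, -22.9], 0],
  [[39.8, 0, -29.6], 0],
  [[50.5, 0, -35.7], 0],
  [[61.4, 0, -41.2], 0],
  [[72.6, 0, -46.2], 0],
  [[83.9, 0, -50.6], 0],
  [[95.3, 0, -54.5], 0],
  [[107, 0, -57.8], 0],
])

```text
time: 8.85
tool_pos: [0.5202, 0.0464, 0.3345]
eef_rot: [0.669, 0.743, -0.0, -0.0]
ft_force: [0.6, -4.0, -2.5]
grip_width: -0.003
```

Run:
```python
from station import *
import cv2
s=state();print(s["time"],s["tool_pos"],s["ft_force"])
for n in ("side","wrist","scene"):
    f=grab_frame(n); cv2.imwrite(f"pics/{n}6.png",f["pixels"][:,:,::-1])
```

```text
8.85 [0.52019148 0.04640042 0.33447273] [ 0.57010716 -3.97695824 -2.51896272]
```

View pics/wrist6.png

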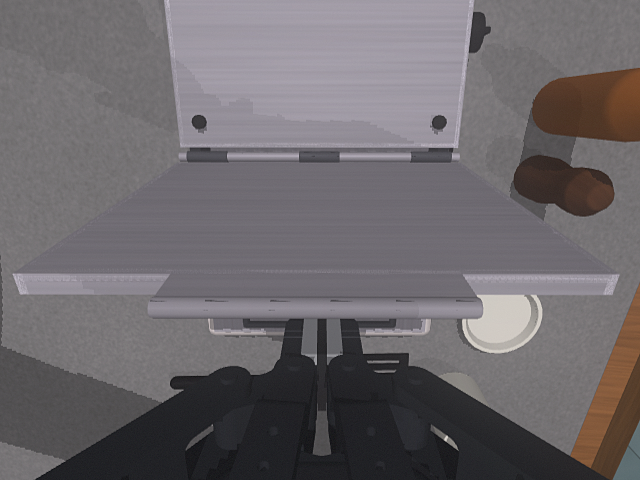

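View pics/scene6.png

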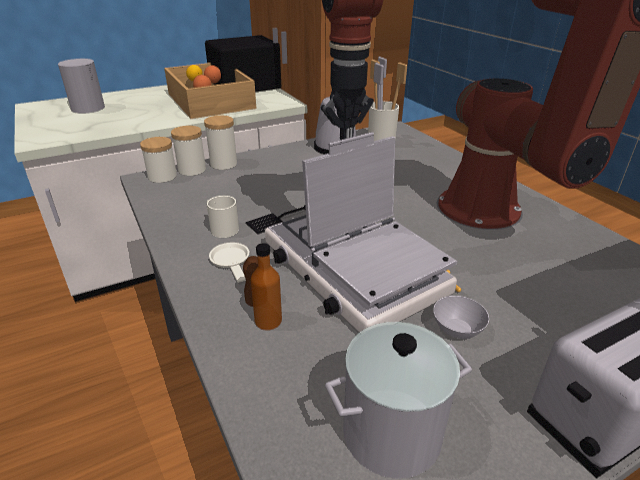

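```bash
cat > path.py <<'E'
import sys; from geo import *
# args: r, pen(mm), phi0, phi1, n, d_cmd, z_cmd  -> rows (tool x = +d, tool z = -z) mm
r,pen,p0,p1,n,d0,z0=[float(a) for a in sys.argv[1:]]
for p in np.linspace(p0,p1,int(n)):
    y,z=leaf([[0,-r,-.008+pen/1e3]],p)[0][1:]
    d=y-.011; zz=.11+z+.008
    print(round(p,2),"d,z",round(d,4),round(zz,4)," row",round((d-d0)*1e3,1),round(-(zz-z0)*1e3,1))
E
python3 path.py .225 3 1.5 2.0 10 -.0445 .3345
```

```text
1.5 d,z -0.0319 0.3421  row 12.6 -7.6
1.56 d,z -0.0194 0.3429  row 25.1 -8.4
1.61 d,z -0.0069 0.343  row 37.6 -8.5
1.67 d,z 0.0056 0.3424  row 50.1 -7.9
1.72 d,z 0.018 0.3412  row 62.5 -6.7
1.78 d,z 0.0303 0.3392  row 74.8 -4.7
1.83 d,z 0.0426 0.3366  row 87.1 -2.1
1.89 d,z 0.0546 0.3333  row 99.1 1.2
1.94 d,z 0.0665 0.3293  row 111.0 5.2
2.0 d,z 0.0781 0.3247  row 122.6 9.8
```

Call:
jog_arm([
  [[10, 0, -7], 0],
  [[22, 0, -8.4], 0],
  [[34, 0, -8.5], 0],
  [[46, 0, -8.2], 0],
  [[58, 0, -7.2], 0],
  [[70, 0, -5.5], 0],
  [[82, 0, -3.2], 0],
  [[94, 0, -0.4], 0],
  [[107, 0, 3.8], 0],
  [[119, 0, 8.3], 0],
])

```text
time: 10.0
tool_pos: [0.5078, 0.165, 0.3256]
eef_rot: [0.669, 0.743, 0.0, -0.0]
ft_force: [0.7, -1.6, 3.9]
grip_width: 0.0
```

Run:
```python
from station import *
import cv2
s=state();print(s["time"],s["tool_pos"],s["ft_force"])
for n in ("side","wrist","scene"):
    f=grab_frame(n); cv2.imwrite(f"pics/{n}7.png",f["pixels"][:,:,::-1])
```

```text
10.0 [0.50777259 0.16502667 0.32559344] [ 0.69136382 -1.61142874  3.87145578]
```

View pics/wrist7.png

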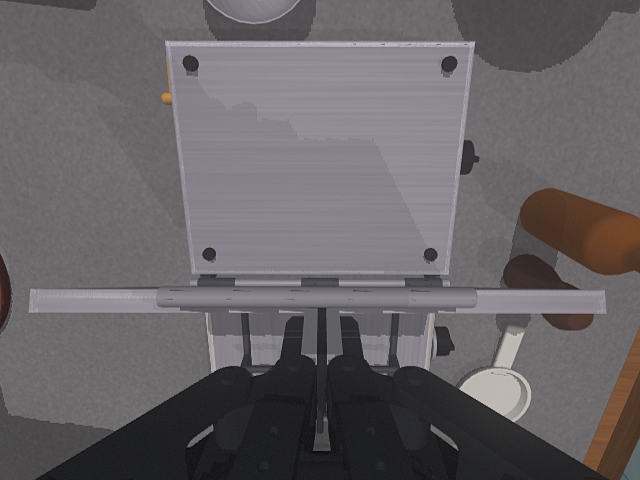

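View pics/scene7.png

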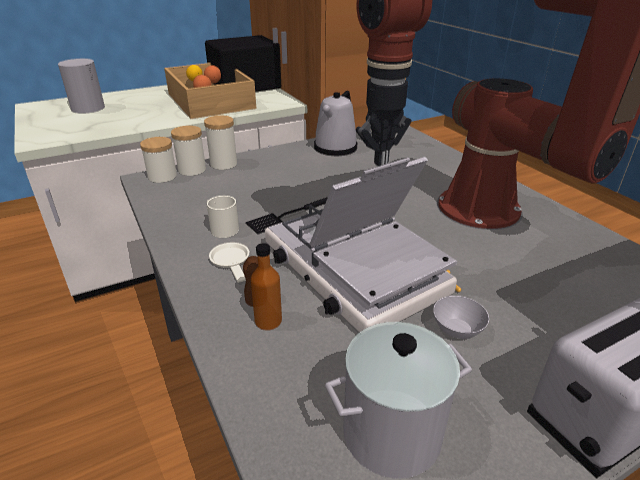

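```bash
python3 path.py .185 0 1.95 1.95 1 .0745 .3262;  python3 path.py .185 3 2.0 2.75 16 .0745 .3262
```

```text
1.95 d,z 0.0501 0.2928  row -24.4 33.4
2.0 d,z 0.0614 0.2883  row -13.1 37.9
2.05 d,z 0.0699 0.2845  row -4.6 41.7
2.1 d,z 0.0781 0.2802  row 3.6 46.0
2.15 d,z 0.0861 0.2756  row 11.6 50.6
2.2 d,z 0.0938 0.2705  row 19.3 55.7
2.25 d,z 0.1013 0.2651  row 26.8 61.1
2.3 d,z 0.1085 0.2593  row 34.0 66.9
2.35 d,z 0.1154 0.2531  row 40.9 73.1
2.4 d,z 0.122 0.2466  row 47.5 79.6
2.45 d,z 0.1283 0.2398  row 53.8 86.4
2.5 d,z 0.1342 0.2327  row 59.7 93.5
2.55 d,z 0.1398 0.2253  row 65.3 100.9
2.6 d,z 0.1449 0.2177  row 70.4 108.5
2.65 d,z 0.1497 0.2097  row 75.2 116.5
2.7 d,z 0.1541 0.2016  row 79.6 124.6
2.75 d,z 0.1581 0.1932  row 83.6 133.0
```

Call:
jog_arm([
  [[-20, 0, 0], 0],
  [[-36, 0, 8], 0],
  [[-38, 0, 30], 0],
  [[-30, 0, 34], 0],
  [[-23, 0, 35], 0],
  [[-17, 0, 36.5], 0],
  [[-12, 0, 38.4], 0],
  [[-8, 0, 40], 0],
  [[-4, 0, 42], 0],
  [[0, 0, 44], 0],
])

```text
time: 11.15
tool_pos: [0.5081, 0.1641, 0.2823]
eef_rot: [0.669, 0.743, 0.0, 0.0]
ft_force: [-0.2, -2.1, 3.3]
grip_width: 0.001
```

Run:
```python
from station import *
import cv2
s=state();print(s["time"],s["tool_pos"],s["ft_force"])
for n in ("wrist","scene"):
    f=grab_frame(n); cv2.imwrite(f"pics/{n}8.png",f["pixels"][:,:,::-1])
```

```text
11.15 [0.50813938 0.16414398 0.28227593] [-0.16080792 -2.07028376  3.25649018]
```

View pics/wrist8.png

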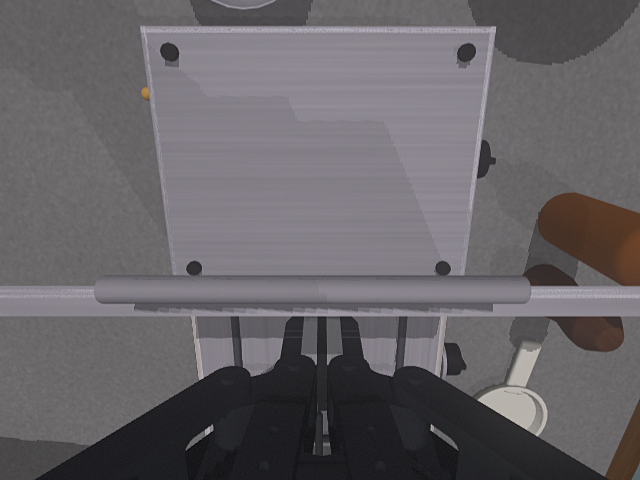

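Call:
jog_arm([
  [[4, 0, 2.2], 0],
  [[11.6, 0, 6.6], 0],
  [[19.3, 0, 11.7], 0],
  [[26.8, 0, 17.1], 0],
  [[34, 0, 22.9], 0],
  [[40.9, 0, 29.1], 0],
  [[47.5, 0, 35.6], 0],
  [[53.8, 0, 42.4], 0],
  [[59.7, 0, 49.5], 0],
  [[65.3, 0, 56.9], 0],
])

```text
time: 12.25
tool_pos: [0.5009, 0.2293, 0.2243]
eef_rot: [0.669, 0.743, 0.0, -0.0]
ft_force: [-0.9, -0.1, 1.8]
grip_width: 0.0
```

```bash
python3 - <<'E'
from station import *
import cv2
s=state();print(s["time"],s["tool_pos"],s["ft_force"])
for n in ("wrist","scene"):
    f=grab_frame(n); cv2.imwrite(f"pics/{n}9.png",f["pixels"][:,:,::-1])
E
python3 path.py .185 3 2.5 3.14 17 .1398 .2253
```

```text
12.25 [0.50093697 0.22927228 0.22432131] [-0.86056297 -0.08011504  1.77656114]
2.5 d,z 0.1342 0.2327  row -5.6 -7.4
2.54 d,z 0.1387 0.2268  row -1.1 -1.5
2.58 d,z 0.1429 0.2208  row 3.1 4.5
2.62 d,z 0.1469 0.2145  row 7.1 10.8
2.66 d,z 0.1506 0.2081  row 10.8 17.2
2.7 d,z 0.1541 0.2016  row 14.3 23.7
2.74 d,z 0.1573 0.1949  row 17.5 30.4
2.78 d,z 0.1603 0.1881  row 20.5 37.2
2.82 d,z 0.1629 0.1812  row 23.1 44.1
2.86 d,z 0.1653 0.1742  row 25.5 51.1
2.9 d,z 0.1674 0.1671  row 27.6 58.2
2.94 d,z 0.1693 0.1599  row 29.5 65.4
2.98 d,z 0.1708 0.1527  row 31.0 72.6
3.02 d,z 0.172 0.1454  row 32.2 79.9
3.06 d,z 0.173 0.1381  row 33.2 87.2
3.1 d,z 0.1736 0.1307  row 33.8 94.6
3.14 d,z 0.174 0.1233  row 34.2 102.0
```

View pics/scene9.png

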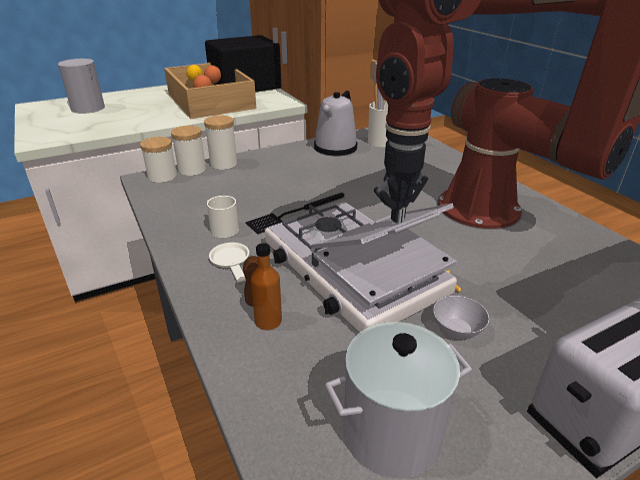

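View pics/wrist9.png

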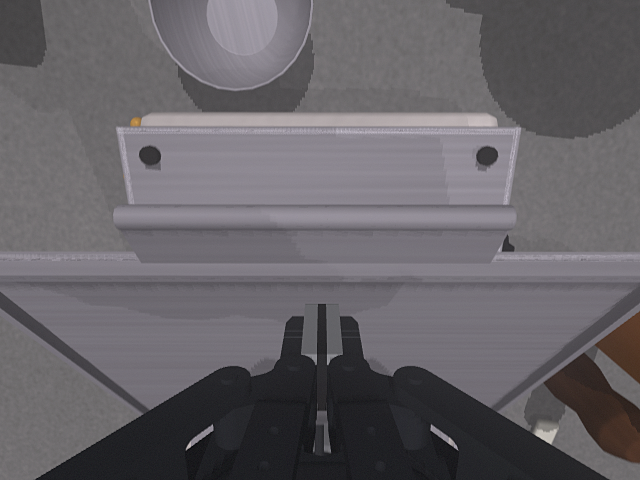

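Call:
jog_arm([
  [[3.1, 0, 4.5], 0],
  [[7.1, 0, 10.8], 0],
  [[10.8, 0, 17.2], 0],
  [[14.3, 0, 23.7], 0],
  [[17.5, 0, 30.4], 0],
  [[20.5, 0, 37.2], 0],
  [[23.1, 0, 44.1], 0],
  [[25.5, 0, 51.1], 0],
  [[27.6, 0, 58.2], 0],
  [[29.5, 0, 65.4], 0],
])

```text
time: 13.35
tool_pos: [0.498, 0.2583, 0.159]
eef_rot: [0.669, 0.743, 0.0, -0.0]
ft_force: [0.1, 0.6, 1.1]
grip_width: 0.001
```

Run:
```python
from station import *
import cv2
s=state();print(s["time"],s["tool_pos"],s["ft_force"])
for n in ("wrist","scene"):
    f=grab_frame(n); cv2.imwrite(f"pics/{n}10.png",f["pixels"][:,:,::-1])
```

```text
13.35 [0.49799409 0.25826309 0.15900531] [0.06738812 0.59489408 1.07194212]
```

View pics/wrist10.png

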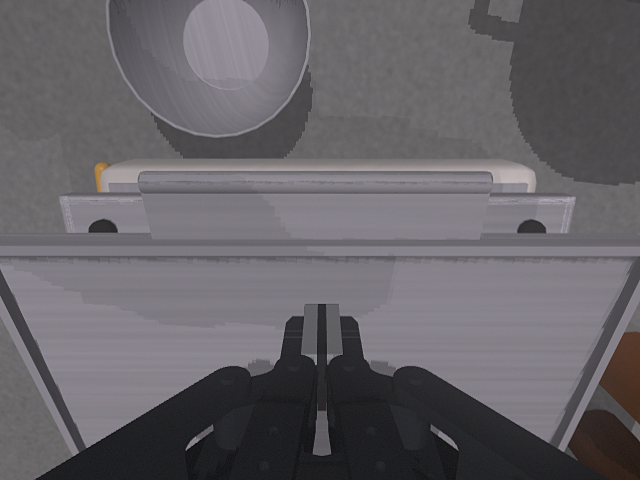

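Call:
jog_arm([
  [[0.8, 0, 4], 0],
  [[1.6, 0, 8], 0],
  [[2.2, 0, 12], 0],
  [[2.8, 0, 15], 0],
  [[3.2, 0, 18], 0],
  [[3.5, 0, 20.5], 0],
  [[3.8, 0, 23], 0],
  [[4, 0, 25], 0],
  [[4.2, 0, 27], 0],
  [[4.3, 0, 29], 0],
])

```text
time: 14.45
tool_pos: [0.4976, 0.2624, 0.1305]
eef_rot: [0.669, 0.743, 0.0, 0.0]
ft_force: [-0.1, -0.1, 0.6]
grip_width: 0.001
```

Call:
jog_arm([
  [[0, 0, 1], 0],
  [[0, 0, 2], 0],
  [[0, 0, 3], 0],
  [[0, 0, 4], 0],
  [[0, 0, 5], 0],
  [[0, 0, 6], 0],
  [[0, 0, 6], 0],
])

```text
time: 15.15
tool_pos: [0.4976, 0.2625, 0.126]
eef_rot: [0.669, 0.743, 0.0, 0.0]
ft_force: [-3.6, -0.4, 11.6]
grip_width: 0.001
```

Run:
```python
from station import *
import cv2
s=state();print(s["time"],s["tool_pos"],s["ft_force"])
for n in ("wrist","side"):
    f=grab_frame(n); cv2.imwrite(f"pics/{n}11.png",f["pixels"][:,:,::-1])
```

```text
15.15 [0.49762063 0.26247466 0.12600966] [-3.63805961 -0.39593246 11.5757923 ]
```

View pics/wrist11.png

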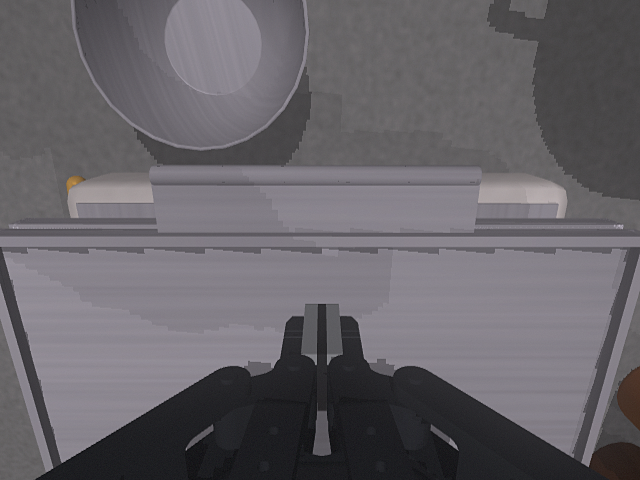

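View pics/side11.png

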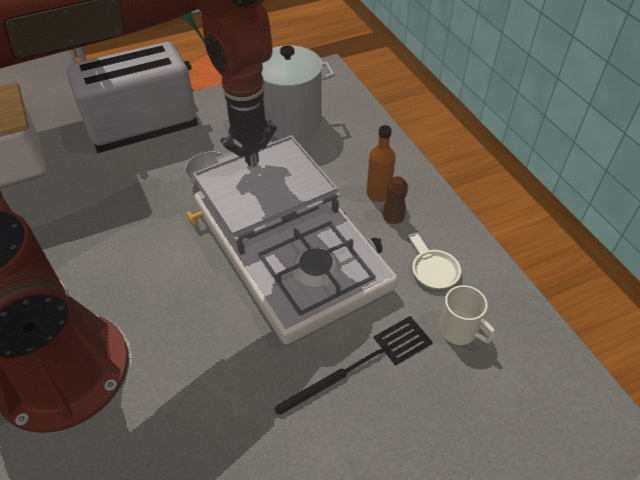

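Call:
jog_arm([
  [[0, 0, 1], 0],
  [[0, 0, 1.5], 0],
  [[0, 0, 1.5], 0],
  [[0, 0, 1.5], 0],
])

```text
time: 15.65
tool_pos: [0.4977, 0.2625, 0.1259]
eef_rot: [0.669, 0.743, 0.001, 0.0]
ft_force: [-9.0, -2.4, 22.6]
grip_width: 0.0
```

Call:
jog_arm([
  [[0, 0, -2], 0],
  [[0, 0, -4], 0],
  [[0, 0, -8], 0],
  [[0, 0, -20], 0],
  [[0, 0, -45], 0],
  [[0, 0, -85], 0],
  [[-30, 0, -120], 0],
  [[-60, 0, -150], 0],
  [[-80, 0, -170], 0],
  [[-80, 0, -170], 0],
])

```text
time: 16.65
tool_pos: [0.5074, 0.181, 0.2971]
eef_rot: [0.67, 0.742, 0.002, 0.002]
ft_force: [0.2, 0.5, -0.5]
grip_width: 0.004
```

Run:
```python
from station import *
import cv2,numpy as np
s=state();print(s["time"],s["tool_pos"],s["ft_force"])
for n in ("wrist","side","scene"):
    f=grab_frame(n); cv2.imwrite(f"pics/{n}12.png",f["pixels"][:,:,::-1]); 
    np.savez(n+"_end.npz",**f)
    T=f.get("T")
    if T is not None:
        for t in ("bowl","turner","mug","oil","mill","spoon_rest"):
            r=search_frame(t,n); print(n,t,[(np.round((T@np.r_[q["centre"],1])[:3],3),round(q["p"],2)) for q in r[:1]])
    if n=="side":
        o=np.load("side.npz")["pixels"].astype(int); cv2.imwrite("pics/diff.png",np.abs(o-f["pixels"]).max(2).clip(0,80).astype(np.uint8)*3)
        cr=f["pixels"][120:300,170:420,::-1]; cv2.imwrite("pics/sidec12.png",cv2.resize(cr,None,fx=3,fy=3,interpolation=2))
```

```text
16.65 [0.50739077 0.18095374 0.29713185] [ 0.20366919  0.45897596 -0.52079046]
side bowl [(array([0.414, 0.417, 0.037]), 0.72)]
side turner [(array([ 0.585, -0.238,  0.004]), 0.6)]
side mug [(array([ 0.744, -0.246,  0.056]), 0.74)]
side oil [(array([0.767, 0.147, 0.108]), 0.89)]
side mill [(array([0.759, 0.068, 0.065]), 0.8)]
side spoon_rest [(array([ 0.778, -0.095,  0.002]), 0.69)]
scene bowl [(array([0.397, 0.364, 0.022]), 0.68)]
scene turner [(array([ 0.591, -0.23 ,  0.005]), 0.62)]
scene mug [(array([ 0.748, -0.21 ,  0.06 ]), 0.6)]
scene oil [(array([0.786, 0.185, 0.099]), 0.85)]
scene mill [(array([0.511, 0.219, 0.116]), 0.58)]
scene spoon_rest [(array([ 0.776, -0.101,  0.007]), 0.74)]
```

View pics/sidec12.png

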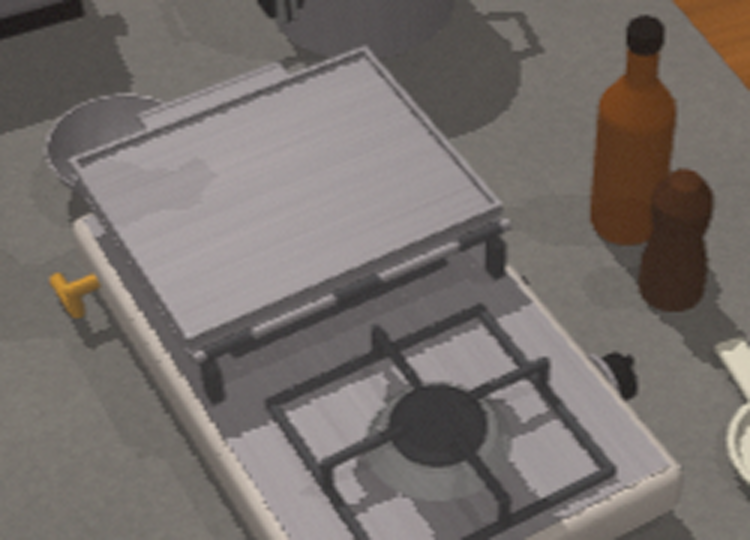

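View pics/scene12.png

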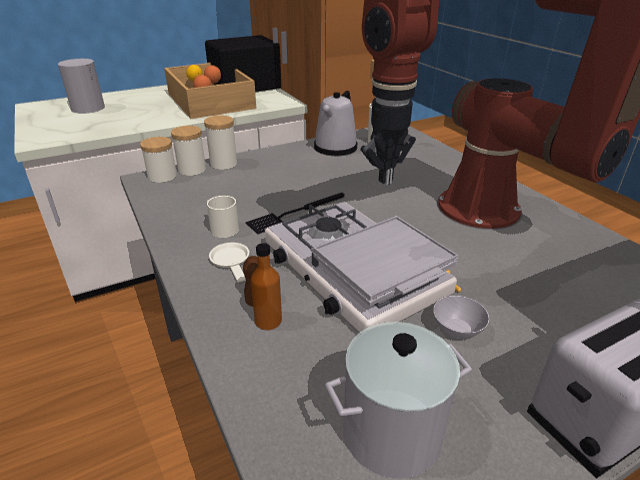

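View pics/diff.png

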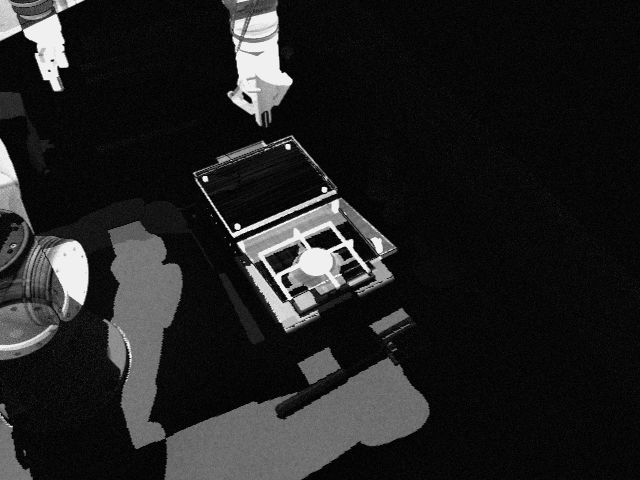

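Run:
```python
from geo import *
S=dict(np.load("side.npz"));C=dict(np.load("scene.npz"))
L=np.array([[.125,-.212,-.013],[-.125,-.212,-.013]])
for p in (3.0,3.05,3.1,3.14): print(p,((proj(S,world(leaf(L,p),.5142,.0915,.104,.107))-[170,120])*3).round().tolist(),proj(C,world(leaf(L,p),.5142,.0915,.104,.107)).round(1).tolist())
```

```text
3.0 [[366.0, 18.0], [64.0, 131.0]] [[369.8, 284.8], [458.8, 244.2]]
3.05 [[365.0, 28.0], [65.0, 140.0]] [[370.1, 289.5], [458.7, 248.6]]
3.1 [[365.0, 37.0], [66.0, 150.0]] [[370.2, 294.0], [458.4, 252.8]]
3.14 [[365.0, 45.0], [68.0, 158.0]] [[370.2, 297.5], [458.0, 256.1]]
```

```bash
python3 -c "
from station import *
print(sign_off())"
```

```text
the job is handed in; nothing more can be done
None
```

The lipped leaf now lies flat on the fixed half of the cover, and I handed the job in at about 17 s of the 56 s allowed.

**How it was done:** The tool can only point straight down, so the shut fingers could not reach under the lip from below. I set them against the lip's rolled outer edge and carried it up and over the spine along its arc. Past upright, I moved the fingertips onto the underside of the leaf. I pressed it slowly down to the stop, then withdrew the fingers upward. It was never pinched. The highest reading at the end of any move was about 19 N sideways while pushing, and about 23 N down (24 N in all) in the final press.

**Last checks:**
- **Leaf angle:** the corner positions in the side view match 3.14 (fully flat). The fingertips stopped at 0.118 m, the height expected for a flat leaf, and the leaf stayed down after I let go.
- **Robot clear:** the fingers are about 17 cm clear above the cover, and the force reading is near zero.
- **Other items:** comparing the side view before and after shows no shift of the bowl, turner, mug, oil bottle, mill or spoon rest. Only shadows changed around them.
- **One disagreement:** in the last scene picture the detector reported the mill on the cover, at a low score of 0.58. The side view shows it still in its original place, so I treated that as a false detection. The scene estimate for the turner also moved by about 4 cm, but the side view shows it unmoved.

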